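Weigh the glass bead and hold its dish out to the customer

TASK

Weigh the big pink bead, which lies in its white dish on the spring scale: stand brass weights on the free end of the pan, beside the dish, until the red pointer rests well inside the green band with nothing touching the scale. Then, leaving those weights on the pan, lift the dish by its blue handle, turn it a quarter turn so that the handle lies in line with the mat's yellow stripe and points back towards you, and finish while still holding it still and level about 12 cm above the middle of the blue mat. Keep the bead in the middle of the dish all the while, and leave the other things on the counter where they are.

Things in the scene. Friction and masses are not known exactly. Their poses are not given: they have to be found in the camera images.
- scale: Red spring scale, fixed, base 190 x 110 x 40 mm. Origin: centre of its underside, on the counter. Its pan, centred over the origin, is a tray 250 mm along the scale's x by 140 mm along y, rim 6 mm high; it moves only up and down, its floor 100 mm minus the joint value above the counter. The dish stands on the +x half; the -x end (robot's side) is free for weights.
- band_mid (a point): Middle of the green band, at the centre of the white gauge column (30 x 26 mm, 145 mm high, 93 mm from the scale's origin along its y). The band is 14 mm high, painted on the column's two x faces; the pan's red pointer, level with the pan's floor, passes in front of it.
- pan (a joint): Pan deflection in m, down positive: about 0 (+-0.004, by the bead) with dish and bead only, +0.010 per brass weight (68.7 N/m, damped, settles in 1 s). Green band: 0.0095 to 0.0235, middle 0.0165; one or two weights are needed, as the bead is light or heavy. Dish lifted off: about -0.027 with no weight, -0.017 with one, -0.007 with two. Stops at -0.036 and 0.036.
- pan_free (a point): Middle of the free part of the pan, on the pan's floor, 68 mm along -x from the pan's centre; it moves with the pan. There is room for two weights side by side, 35 mm to either side of it along the scale's y. The free strip spans about 50 mm either way along x.
- dish: White dished plate, 120 mm across, 24.5 mm high, 130 g, foot 84 mm across; inside slopes 9 degrees down to the middle. Origin: centre of its underside, z up. A straight blue handle, 14 x 14 mm, middle line 22 mm above the underside, sticks out along the dish's -x to 138 mm from the centre. At the start it points to the robot's right (the dish's x to the left), past the pan's edge.
- dish_grip (a point): Point on the handle's middle line, 105 mm along -x from the dish's centre and 22 mm above its underside: the place to grip, from above, closing across the handle (along the dish's y). Free air all round it. Dish and bead hang about 90 mm off this point, so grip firmly (about 40 N) to keep the dish level.
- dish_mid (a point): Centre of the dish's inside surface, 6 mm above its underside.
- bead_center (a point): Centre of the loose pink glass ball bead, 36 mm in diameter (30 to 90 g, unknown), that lies in the middle of the dish and can roll.
- mat: Flat blue customer mat, 150 x 150 x 2 mm, fixed on the counter. Origin: centre of its underside, z up. Its x axis points away from the robot, towards the customer; a short yellow stripe runs from its middle towards its near (-x) edge, showing the line of the handle.
- mat_mid (a point): Centre of the mat's top face, 2 mm above the counter.
- weight1: Brass weight, 70 g, 34 mm high, standing on the counter: flat foot 28 mm in diameter and 8 mm high, narrow neck, and a knob 18 mm in diameter from 21 to 34 mm above the underside to grip from above. Origin: centre of the underside. The three weights are alike; one may stay unused.
- weight2: Brass weight, 70 g, 34 mm high, standing on the counter: flat foot 28 mm in diameter and 8 mm high, narrow neck, and a knob 18 mm in diameter from 21 to 34 mm above the underside to grip from above. Origin: centre of the underside. The three weights are alike; one may stay unused.
- weight3: Brass weight, 70 g, 34 mm high, standing on the counter: flat foot 28 mm in diameter and 8 mm high, narrow neck, and a knob 18 mm in diameter from 21 to 34 mm above the underside to grip from above. Origin: centre of the underside. The three weights are alike; one may stay unused.
- spool_pink: Bystander: pink thread spool, 32 mm in diameter, 44 mm high, standing; origin: centre of its underside. Leave it alone.
- spool_teal: Bystander: teal thread spool, 32 mm in diameter, 44 mm high, standing; origin: centre of its underside. Leave it alone.
- spool_yellow: Bystander: yellow thread spool, 32 mm in diameter, 44 mm high, standing; origin: centre of its underside. Leave it alone.
- button_jar: Bystander: button jar with red lid, 60 mm in diameter, 75 mm high; origin: centre of its underside. Leave it alone.
- pin_tin: Bystander: green pin tin, round, 74 mm in diameter, 24 mm high; origin: centre of its underside. Leave it alone.
- tape_case: Bystander: yellow tape measure case, 55 x 55 x 30 mm; origin: centre of its underside. Leave it alone.
Things that resemble listed ones, but are neither listed nor needed, are in the scene too. Several things have the shape of the dish; the one meant has the colours described above.

How it is judged (in metres and radians):
On the way:
1. with the dish and its bead still on the pan and the robot touching none of it, weights bring the pointer to rest inside the green band (value of joint pan between 0.0095 and 0.0235 m and velocity of joint pan between -0.005 and 0.005 m/s and horizontal distance between dish_mid and scale below 0.075 m and angle between dish's own z axis and vertical below 0.1 rad and height (world z) of dish_mid below 0.11 m and horizontal distance between bead_center and dish_mid below 0.015 m and contact force between each of the arm, the fingers and weight1 below 0.1 N and contact force between each of the arm, the fingers and weight2 below 0.1 N and contact force between each of the arm, the fingers and weight3 below 0.1 N and contact force between each of the arm, the fingers and dish below 0.1 N and contact force between each of the arm, the fingers and bead below 0.1 N and contact force between each of the arm, the fingers and scale below 0.1 N), for 0.4 s.
At the end, for the whole second after the job is handed in: Dish held still by the gripper alone: centre within 35 mm of the mat's middle, 70-190 mm up, tilt under 0.12 rad, handle within 0.2 rad of the stripe and on the robot's side, bead at rest within 15 mm of the dish's centre, one or two weights on the pan, scale untouched (contact force between the fingers and dish above 1 N and contact force between dish and scale below 0.05 N and contact force between dish and mat below 0.05 N and horizontal distance between dish_mid and mat_mid below 0.035 m and height (world z) of dish_mid between 0.07 and 0.19 m and angle between the x axis of dish and the x axis of mat, either way round below 0.2 rad and x of dish_grip in the frame of mat below -0.05 m and angle between dish's own z axis and vertical below 0.12 rad and horizontal distance between bead_center and dish_mid below 0.015 m and z of bead_center in the frame of dish between 0.015 and 0.035 m and linear speed of dish below 0.03 m/s and angular speed of dish below 0.2 rad/s and linear speed of bead below 0.05 m/s and value of joint pan between -0.0215 and -0.0025 m and contact force between each of the arm, the fingers and scale below 0.1 N); the arm keeps its last pose, push and grip.
It fails at once if the bead rolls more than 30 mm from the middle of the dish or out of it (horizontal distance between bead_center and dish_mid above 0.03 m).
It fails at once if the dish is tipped by more than 0.3 rad (angle between dish's own z axis and vertical above 0.3 rad).
It fails at once if a bystander (spool, button jar, pin tin or tape measure) is moved or knocked over (distance of any of spool_pink, spool_teal, spool_yellow, button_jar, pin_tin, tape_case from where it was at the start of the episode above 0.025 m or angle between any of spool_pink, spool_teal, spool_yellow, button_jar, pin_tin, tape_case's own z axis and vertical above 0.5 rad).
It also fails if it takes over 72 s, if anything falls off the work surface, if the arm or the gripper's body presses on something with over 40 N, if the wrist force passes 120 N, or if a joint passes its speed limit or range.

ROBOT

A 6-joint arm with a two-finger parallel gripper is mounted at the origin on the work surface. World frame = base frame: x ahead of the robot, y to its left, z up, the work surface at z = 0. Lengths are in mm, angles in degrees, forces in N, time in s.
With the tool pointing down it reaches from about 375 to 900 mm from the base axis. Payload 3.1 kg.
Tool frame: the origin (TCP) lies at the very end of the fingers, on their centre line; the grasp point (between the pads) lies 19 mm behind it (arm.grasp_offset is the distance from the TCP to the grasp point, in mm); z points along the fingers, y is the direction in which the jaws open and shut (so a half turn about z gives the same grasp; the last joint's range is limited). The gripper opens to 87 mm and grips with 3 to 60 N. Pads are 19 mm wide; open, the fingers measure 117 mm over their backs; the gripper's body (75 mm by 190 mm) begins 51 mm behind the grasp point.
Start: joints at [-82.191, 30.224, 82.088, -0, 67.689, -10.227], TCP at [193.539, -594.255, 222.548] pointing down, gripper open.
Joint ranges: [-176.69, 176.69], [-43.24, 126.21], [12.49, 139.97], [-82, 262], [0, 151.66], [-163.58, 163.58]. Speed limits (degrees/s): [159.86, 159.86, 180, 180, 180, 180].

INTERFACE

Orientations are given as a 3x3 rotation matrix whose columns are the frame's x, y, z axes.
In Python, from station import arm gives the robot as it stands.
- The arm moves only by the tool jog_arm, never from a script. Its argument "series" is one flat list of numbers, 7 for each row, row after row: the gripper command: -1 is fully open, 1 is shut, values between are in proportion, then the shift along the tool's x, y, z as a fraction of full scale, then the turn, a rotation vector about the tool's x, y, z as a fraction of full scale. A call has 1 to 12 rows; each row shifts and turns the pose as measured when the row begins, along the tool's axes as they then stand; what a row does not reach is not made up. Full scale, the value 1, is 2 cm for a shift and 6 degrees for a turn. A row lasts 1/10 s, in which the tool goes at most 50 mm and 8.59 degrees, less where a joint would pass 70% of its speed; a pose out of reach is approached as far as the arm can. A call with a number of a shift or a turn outside -1 to 1 is refused whole. A call with a gripper value outside its range is refused whole. The fingers move at their own pace and stop on an object; "grip_force" is the grip in N (left out, the last holds). Time passes only in rows, so rows that do not move let the fingers close. It gives the time, the measured TCP pose, the force and the opening at its end, in the units of the state.
- arm.observe(): the state, without advancing time (a new reading comes with each control period).
- arm.grab_frame(name): name is "scene" or "top" or "wrist"; returns a dict with "pixels" (400x640x3 uint8, red, green, blue), "depth" (400x640 float32, mm along the optical axis (not along the pixel's ray), 0 where there is no reading), "intrinsics" (3x3 intrinsics, pixels), "k1" (the pictures are not rectified: a ray, as slopes to the right and down, at radius r is drawn at 1 + k1 r^2 times it, then the intrinsics apply), "camera_from_world" (4x4, takes a point from world to camera coordinates). Camera axes: x right, y down, z forward; pixel columns grow to the right and rows downward; lengths in mm; the calibration is good to about 2 mm. A picture is of the moment at which its call begins.
- arm.hand_in(): hands the job in, once; it reports no verdict.
The state is a dict: "clock": time; "joint_positions": joint angles; "qvel": joint speeds; "joint_torque": joint torques, N m; "position": TCP position; "tcp_rot": TCP orientation; "force": force on the tool from outside, world axes, zero at the start; "wrist_torque": the same for the moment, N m; "gripper_width": finger opening in mm.
Only numpy, scipy, OpenCV 4.12 (cv2) and the standard library are available. Lean on these libraries where they do the work, as an engineer would, in place of code of your own. Each camera call takes 0.05 s, during which the arm holds its last target. There are 200 camera calls.

## Working session

There is one attempt and no reset: what is moved stays moved. The work goes in short steps, Python scripts to look and compute and a tool call to move; the robot and the scene stay as the last step left them, time stands still between calls to the robot, and variables do not carry over. Pictures are saved under pics/ and viewed, about 8 in all and at most 12, crops included, and the job is handed in when it is done.

Besides the shell and the picture viewer there is one more tool, called after "Call:" as a command line: name --argument value ..., lists and objects as JSON in quotes. jog_arm: Moves the arm, as the interface text tells. Its arguments: {"type":"object","properties":{"series":{"type":"array"},"grip_force":{"type":"number"}},"required":["series"]}

```bash
mkdir -p pics; ls; cat > h.py <<'E'
import numpy as np, cv2
from station import arm
def grab(n,f=None):
    g=arm.grab_frame(n)
    if f: cv2.imwrite('pics/'+f,g['pixels'][:,:,::-1])
    np.savez('last_'+n,**g); return g
def load(n): return dict(np.load('last_'+n+'.npz'))
def ray(g,u,v):
    K=g['intrinsics'];x=np.array([(u-K[0,2])/K[0,0],(v-K[1,2])/K[1,1]]);s=x.copy()
    for _ in range(20): s=x/(1+g['k1']*(s@s))
    return np.array([s[0],s[1],1])
def at(g,u,v,z=None):
    """world point at pixel: by depth, or on plane z"""
    M=g['camera_from_world'];R,t=M[:3,:3],M[:3,3];d=ray(g,u,v)
    c=-R.T@t;w=R.T@d
    if z is None:
        D=float(g['depth'][int(round(v)),int(round(u))]);return c+w*D
    return c+w*(z-c[2])/w[2]
def st():
    o=arm.observe();print(o['clock'],np.round(o['position'],1),np.round(o['tcp_rot'],3).tolist(),np.round(o['force'],1),o['gripper_width'],np.round(o['joint_positions'],1));return o
E
python3 - <<'E'
from h import *
grab('top','top0.png');grab('scene','scene0.png');st()
E
```

```text
pics
0.1 [ 193.4 -593.6  221.7] [[0.951, 0.31, -0.0], [0.31, -0.951, 0.002], [0.0, -0.002, -1.0]] [ 0.3 -0.3 -0.2] 87.12187336197233 [-82.2  30.3  82.1  -0.   67.7 -10.2]
```

View pics/top0.png

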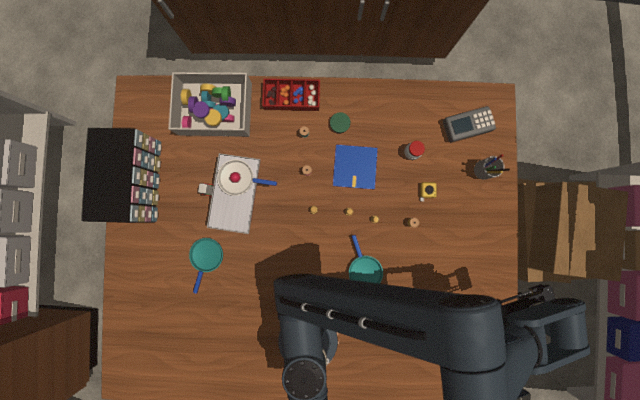

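View pics/scene0.png

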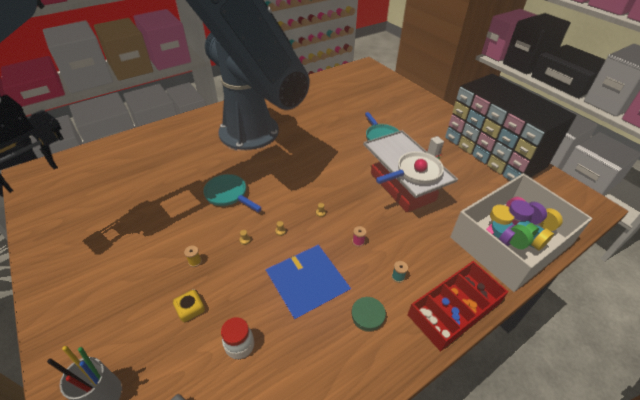

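The top view shows the pan around (233,193), the bead at (235,178), the handle tip near (277,183), the mat at (355,167), and weights at (313,210), (349,211) and (375,219). A decoy teal dish sits at (206,255) and another at (365,270). I'll enlarge a crop to read these more closely.

```bash
python3 - <<'E'
from h import *
g=load('top');p=g['pixels'][:,:,::-1]
c=cv2.resize(p[140:240,190:390],None,fx=4,fy=4,interpolation=cv2.INTER_CUBIC);cv2.imwrite('pics/c1.png',c)
hsv=cv2.cvtColor(p,cv2.COLOR_BGR2HSV)
for n,(u,v) in dict(bead=(235,178),w1=(313,210),w2=(349,211),w3=(375,219),mat=(345,165),pan=(232,215),htip=(272,183),sp=(306,170)).items(): print(n,at(g,u,v).round(0))
blue=cv2.inRange(hsv,(105,120,60),(125,255,255))
n,l,s,cc=cv2.connectedComponentsWithStats(blue)
for i in range(1,n):
    if s[i,4]>30: print(s[i],cc[i].round(1),at(g,*cc[i]).round(1))
E
```

```text
bead [554. 245. 136.]
w1 [460.  -7.  33.]
w2 [ 459. -133.   27.]
w3 [ 433. -223.   33.]
mat [ 624. -117.    0.]
pan [435. 260.  95.]
htip [541. 126. 127.]
sp [598.  20.  41.]
[294  87   9   9  41] [298.6  91.1] [885.9  55.2  20.2]
[ 334  145   43   44 1609] [354.9 165.9] [ 622.6 -153.2   -5.1]
[253 179  24   6  80] [264.1 181.4] [545.6 151.7 127.2]
[352 236  10  21  77] [356.6 245.9] [ 338.9 -161.3   28.2]
[193 271  10  22  81] [197.6 281.5] [200.8 388.5  28.5]
```

View pics/c1.png

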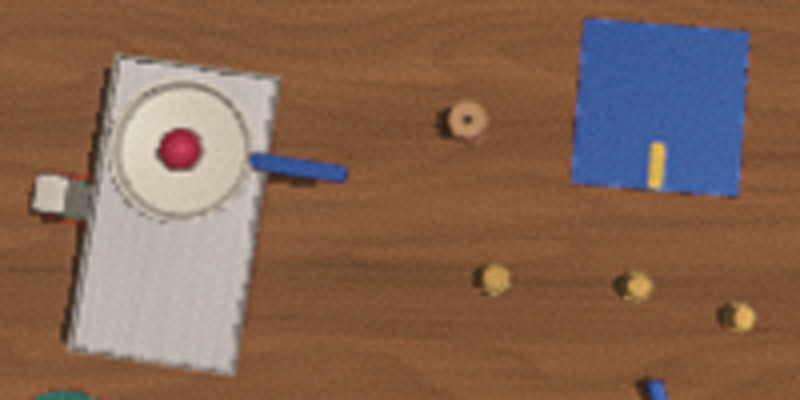

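```bash
cat >> h.py <<'E'
def pl(g,cr,ox,oy,k,z): return at(g,ox+(cr[0]+.5)/k-.5,oy+(cr[1]+.5)/k-.5,z)
E
python3 - <<'E'
from h import *
g=load('top');P=lambda a,z:pl(g,a,190,140,4,z)
for a in [(495,276),(637,284),(742,316)]: print('w',P(a,34).round(1))
c=[P(a,106) for a in [(118,55),(280,77),(235,374),(70,348)]]
for q in c: print(q.round(1))
ctr=np.mean(c,0);print('pan ctr',ctr.round(1));
x=(c[0]+c[1]-c[2]-c[3])/2;y=(c[0]+c[3]-c[1]-c[2])/2
print(np.linalg.norm(x),np.linalg.norm(y),np.degrees(np.arctan2(x[1],x[0])),np.degrees(np.arctan2(-y[0],y[1])))
a,b=P((255,160),129),P((346,174),129);print(a,b,'handle dir',np.degrees(np.arctan2(*(a-b)[1::-1])))
print('bead',P((180,149),125))
m=[P(a,2) for a in [(584,18),(749,33),(740,196),(572,183)]];print('mat',np.mean(m,0).round(1))
for i in range(4): d=m[i]-m[(i+1)%4];print(np.linalg.norm(d).round(1),np.degrees(np.arctan2(d[1],d[0])).round(1))
for n,a in dict(spool=(468,120)).items():print(n,P(a,44))
w=grab('wrist');print(w['camera_from_world'].round(3),w['intrinsics'])
st()
E
```

```text
w [464.4  -8.7  34. ]
w [ 460.3 -131.7   34. ]
w [ 434.7 -223.2   34. ]
[638.5 308.9 106. ]
[622.6 172.3 106. ]
[376.5 201.1 106. ]
[394.1 338.8 106. ]
pan ctr [507.9 255.3 106. ]
247.02225216787843 138.14734590683815 -6.830673784644465 -6.961587403651359
[550.55887688 186.57507543 129.        ] [540.80081867 112.18774268 129.        ] handle dir 82.5266671124833
bead [558.67092915 249.15770873 125.        ]
mat [ 619.8 -153.     2. ]
148.8 86.1
147.2 -2.5
150.1 -93.1
149.2 177.0
spool [598.5030768   17.82549578  44.        ]
[[ 3.09000e-01 -9.51000e-01 -0.00000e+00 -6.24594e+02]
 [-9.11000e-01 -2.96000e-01  2.86000e-01 -3.46320e+01]
 [-2.72000e-01 -8.80000e-02 -9.58000e-01  3.90886e+02]
 [ 0.00000e+00  0.00000e+00  0.00000e+00  1.00000e+00]] [[276.23659692   0.         315.19764983]
 [  0.         276.23659692 197.62391414]
 [  0.           0.           1.        ]]
0.15 [ 193.5 -593.7  221.8] [[0.951, 0.31, -0.0], [0.31, -0.951, 0.002], [0.0, -0.002, -1.0]] [ 0.6 -0.7  0.4] 87.16055335290905 [-82.2  30.3  82.1   0.   67.7 -10.2]
```

Call:
jog_arm --series '[-1,0,0,0,0,0,0.83,-1,0,0,0,0,0,0.83,-1,0,0,0,0,0,0.83,-1,0,0,0,0,0,0.83,-1,0,0,0,0,0,0.83,-1,0.32,-1,0,0,0,0,-1,0.32,-1,0,0,0,0,-1,0.32,-1,0,0,0,0,-1,0.32,-1,0,0,0,0,-1,0.32,-1,0,0,0,0,-1,0.32,-1,0,0,0,0,-1,0.32,-1,0,0,0,0]'

```text
clock: 1.35
position: [257.1, -456.5, 217.6]
tcp_rot: [[0.99, -0.142, -0.002], [-0.142, -0.99, 0.009], [-0.003, -0.009, -1.0]]
force: [-0.6, 0.8, 0.1]
gripper_width: 87.1
```

Call:
jog_arm --series '[-1,0.3,-1,0,0,0,0,-1,0.3,-1,0,0,0,0,-1,0.3,-1,0,0,0,0,-1,0.3,-1,0,0,0,0,-1,0.3,-1,0,0,0,0,-1,0.3,-1,0,0,0,0,-1,0.3,-1,0,0,0,0,-1,0.3,-1,0,0,0,0,-1,0.3,-1,0,0,0,0,-1,0.3,-1,0,0,0,0,-1,0.3,-1,0,0,0,0,-1,0.3,-1,0,0,0,0]'

```text
clock: 2.55
position: [366.4, -214.6, 219.0]
tcp_rot: [[0.99, -0.144, -0.003], [-0.144, -0.99, 0.011], [-0.004, -0.011, -1.0]]
force: [0.3, 0.2, 0.7]
gripper_width: 86.7
```

Call:
jog_arm --series '[-1,0.3,-0.95,0,0,0,0,-1,0.3,-0.95,0,0,0,0,-1,0.3,-0.95,0,0,0,0,-1,0.3,-0.95,0,0,0,0,-1,0.3,-0.95,0,0,0,0,-1,0.3,-0.95,0,0,0,0,-1,0.3,-0.95,0,0,0,0,-1,0.3,-0.95,0,0,0,0,-1,0.3,-0.95,0,0,0,0,-1,0.3,-0.95,0,0,0,0,-1,0.3,-0.95,0,0,0,0,-1,0,0,0,0,0,0]'

```text
clock: 3.75
position: [463.4, -2.4, 220.8]
tcp_rot: [[0.99, -0.14, -0.003], [-0.14, -0.99, 0.012], [-0.004, -0.011, -1.0]]
force: [0.2, -0.9, -1.2]
gripper_width: 87.0
```

```bash
python3 - <<'E'
from h import *
o=st();grab('wrist','w1.png')
E
```

```text
3.75 [463.4  -2.4 220.8] [[0.99, -0.14, -0.003], [-0.14, -0.99, 0.012], [-0.004, -0.011, -1.0]] [ 0.2 -0.9 -1.2] 86.96253482114608 [-14.6  18.  104.5   0.7  57.8  83.1]
```

View pics/w1.png

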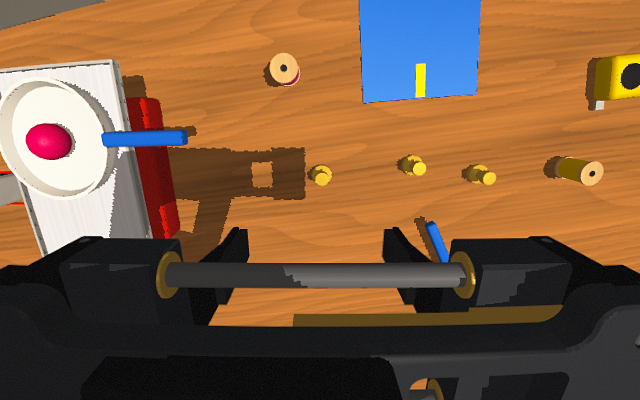

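Wrist view: weight knobs are at about (322,178), (418,168) and (489,178), the handle runs from (103,139) to (187,137), and the stripe runs from (420,64) to (421,97).

```bash
python3 - <<'E'
from h import *
g=load('wrist')
for n,u,v,z in [('w1',322,178,34),('w2',418,168,34),('w3',489,178,34),('h1',110,139,129),('h2',185,137,129),('bead',50,142,124),('matnear',363,103,2),('matnear',475,94,2),('stripe',420,64,2),('stripe',421,97,2)]: print(n,at(g,u,v,z).round(1),at(g,u,v).round(1))
p=g['pixels'];cv2.imwrite('pics/x.png',cv2.resize(p[150:200,290:350,::-1],None,fx=8,fy=8,interpolation=cv2.INTER_CUBIC))
E
```

```text
w1 [462.1  -9.8  34. ] [462.3  -9.8  35. ]
w2 [ 458.2 -133.5   34. ] [ 458.3 -133.4   34.5]
w3 [ 432.3 -226.5   34. ] [ 432.3 -226.4   34.2]
h1 [548.7 179.9 129. ] [548.7 179.8 129.1]
h2 [539.4 107.7 129. ] [539.4 110.6 122.9]
bead [556.2 247.3 124. ] [555.5 235.2 135.9]
matnear [547.3 -76.    2. ] [ 5.473e+02 -7.630e+01  4.000e-01]
matnear [ 539.5 -223.9    2. ] [ 539.5 -224.3    1.3]
stripe [ 585.1 -152.9    2. ] [ 585.2 -152.9    1.8]
stripe [ 544.7 -152.3    2. ] [ 544.7 -152.2    2.3]
```

View pics/x.png

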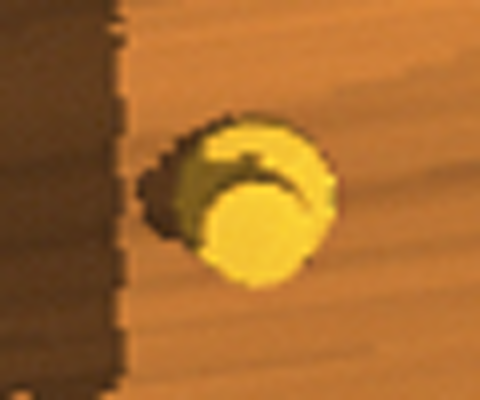

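Call:
jog_arm --series '[-0.3,0,0.385,0,-0.1,0.04,-0.19,-0.3,0,0,1,0,0,0,-0.3,0,0,1,0,0,0,-0.3,0,0,1,0,0,0,-0.3,0,0,1,0,0,0,-0.3,0,0,1,0,0,0,-0.3,0,0,1,0,0,0,-0.3,0,0,1,0,0,0,-0.3,0,0,1,0,0,0,-0.3,0,0,0.5,0,0,0,-0.3,0,0,0,0,0,0]' --grip_force 20

```text
clock: 4.9
position: [459.9, -25.0, 46.7]
tcp_rot: [[0.993, -0.122, 0.004], [-0.122, -0.993, -0.009], [0.005, 0.009, -1.0]]
force: [1.1, -0.5, 0.2]
gripper_width: 56.6
```

Call:
jog_arm --series '[-0.3,0,0,0,0,0,0,-0.3,0,0,0,0,0,0]'

```text
clock: 5.1
position: [460.3, -26.1, 47.5]
tcp_rot: [[0.992, -0.123, 0.005], [-0.122, -0.992, -0.01], [0.006, 0.009, -1.0]]
force: [0.2, -0.8, -0.4]
gripper_width: 56.3
```

```bash
python3 -c "
from h import *
o=st();print(o['qvel'],o['wrist_torque'])"
```

```text
5.1 [460.3 -26.1  47.5] [[0.992, -0.123, 0.005], [-0.122, -0.992, -0.01], [0.006, 0.009, -1.0]] [ 0.2 -0.8 -0.4] 56.33692326326601 [-16.9  36.2 113.6  -0.9  29.8  81. ]
[-0.37288896 -0.67410948 -0.28401015 -0.11907981  0.11920246 -0.16163353] [0.05108063 0.08119782 0.00373118]
```

Call:
jog_arm --series '[-0.3,0,-0.8,0,0.08,-0.05,0,-0.3,0,0,0,0,0,0,-0.3,0,0,0,0,0,0]'

```text
clock: 5.4
position: [463.9, -9.0, 49.4]
tcp_rot: [[0.993, -0.122, 0.005], [-0.122, -0.993, -0.001], [0.005, 0.001, -1.0]]
force: [0.1, 0.8, 0.4]
gripper_width: 56.7
```

Call:
jog_arm --series '[-0.3,-0.1,0,0.7,0,-0.05,0,-0.3,0,0,0.7,0,0,0,-0.3,0,0,0,0,0,0]'

```text
clock: 5.7
position: [463.4, -8.1, 22.3]
tcp_rot: [[0.993, -0.119, 0.004], [-0.119, -0.993, -0.002], [0.004, 0.001, -1.0]]
force: [-0.7, -0.5, -0.0]
gripper_width: 56.6
```

```bash
python3 - <<'E'
from h import *
o=st();g=grab('wrist');print(at(g,320,198).round(1))
p=g['pixels'];cv2.imwrite('pics/w2.png',p[100:400,170:470,::-1])
E
```

```text
5.7 [463.4  -8.1  22.3] [[0.993, -0.119, 0.004], [-0.119, -0.993, -0.002], [0.004, 0.001, -1.0]] [-0.7 -0.5 -0. ] 56.63926934366688 [-1.480e+01  3.940e+01  1.137e+02 -1.000e-01  2.670e+01  8.210e+01]
[485.9 -14.8   0.5]
```

View pics/w2.png

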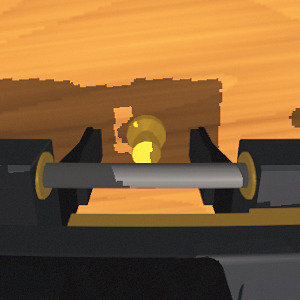

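The knob is centred between the fingers, at crop (146,153). I'll descend and grip.

Call:
jog_arm --series '[-0.3,-0.05,0.07,0.6,0,0,0,-0.3,0,0,0,0,0,0,1,0,0,0,0,0,0,1,0,0,0,0,0,0,1,0,0,0,0,0,0,1,0,0,0,0,0,0,1,0,0,0,0,0,0,1,0,0,0,0,0,0]' --grip_force 20

```text
clock: 6.55
position: [465.0, -9.6, 14.5]
tcp_rot: [[0.993, -0.118, 0.011], [-0.118, -0.993, -0.004], [0.011, 0.002, -1.0]]
force: [-0.2, -0.9, -0.1]
gripper_width: 16.9
```

Call:
jog_arm --series '[1,0,0,0,0,-0.06,0,1,0,0,-0.5,0,-0.04,0,1,0,0,-1,0,0,0,1,0,0,-1,0,0,0,1,0,0,-1,0,0,0,1,0,0,-1,0,0,0,1,0,0,-1,0,0,0,1,0,0,-1,0,0,0,1,0,0,-1,0,0,0,1,0,0,-0.3,0,0,0]'

```text
clock: 7.55
position: [462.8, -8.8, 174.0]
tcp_rot: [[0.993, -0.119, -0.01], [-0.119, -0.993, -0.0], [-0.01, 0.002, -1.0]]
force: [1.0, 0.0, -1.5]
gripper_width: 17.0
```

Call:
jog_arm --series '[1,-0.23,-0.9,0,0,0,0,1,-0.23,-0.9,0,0,0,0,1,-0.23,-0.9,0,0,0,0,1,-0.23,-0.9,0,0,0,0,1,-0.23,-0.9,0,0,0,0,1,-0.23,-0.9,0,0,0,0,1,-0.23,-0.9,0,0,0,0,1,-0.23,-0.9,0,0,0,0,1,-0.23,-0.9,0,0,0,0,1,-0.23,-0.9,0,0,0,0,1,-0.23,-0.9,0,0,0,0,1,0,0,0,0,0,0]'

```text
clock: 8.75
position: [430.2, 199.9, 166.9]
tcp_rot: [[0.992, -0.122, -0.025], [-0.123, -0.992, -0.003], [-0.024, 0.006, -1.0]]
force: [-0.2, -1.1, 0.1]
gripper_width: 17.1
```

```bash
python3 - <<'E'
from h import *
o=st();g=grab('scene');p=g['pixels']
cv2.imwrite('pics/s1.png',cv2.resize(p[120:220,350:470,::-1],None,fx=6,fy=6,interpolation=cv2.INTER_CUBIC))
print(g['camera_from_world'].round(3))
t=grab('top')
# scale ctr from top pan: sample heights
R=np.array([[.993,.12],[-.12,.993]]);c=np.array([507.9,255.3])
def proj(g,P):
    M=g['camera_from_world'];q=M[:3,:3]@P+M[:3,3];s=q[:2]/q[2];s=s*(1+g['k1']*(s@s));K=g['intrinsics'];return K[:2,:2]@s+K[:2,2]
for dx,dy in [(93,0)]:
    pass
for nm,gg in(('scene',g),('top',t)):
  hs=[]
  for a in np.arange(-110,-30,4):
    for b in np.arange(-55,56,4):
        w=c+R@[a,b];u=proj(gg,np.array([*w,100.]));
        z=at(gg,*u)[2]
        if 80<z<115:hs.append(z)
  print(nm,len(hs),np.median(hs),np.mean(hs),np.std(hs))
for z in(100,):print('col top',proj(g,np.array([*(c+R@[0,93]),145.])),proj(g,np.array([*(c+R@[15,93]),83.5])),proj(g,np.array([*(c+R@[-15,93]),83.5])))
E
```

```text
8.75 [430.2 199.9 166.9] [[0.992, -0.122, -0.025], [-0.123, -0.992, -0.003], [-0.024, 0.006, -1.0]] [-0.2 -1.1  0.1] 17.076616957756045 [ 11.3  24.2 105.6   0.2  51.6 108.2]
[[ 5.62000e-01  8.27000e-01  1.40000e-02 -2.52131e+02]
 [ 5.88000e-01 -3.88000e-01 -7.10000e-01 -2.25922e+02]
 [-5.81000e-01  4.07000e-01 -7.04000e-01  1.31280e+03]
 [ 0.00000e+00  0.00000e+00  0.00000e+00  1.00000e+00]]
scene 559 99.46949011583195 99.46460435288095 1.5094726766491613
top 0 nan nan nan
col top [437.58595417 139.74002545] [436.06237759 159.74821203] [429.46788007 153.95047287]
  return _methods._mean(a, axis=axis, dtype=dtype,
  ret = ret.dtype.type(ret / rcount)
  ret = _var(a, axis=axis, dtype=dtype, out=out, ddof=ddof,
  arrmean = um.true_divide(arrmean, div, out=arrmean,
  ret = ret.dtype.type(ret / rcount)
```

View pics/s1.png

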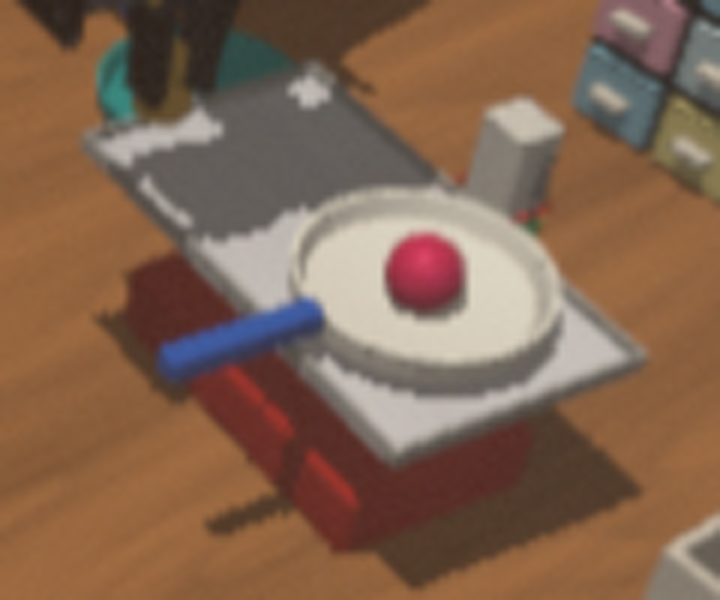

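Call:
jog_arm --series '[1,0.06,-0.7,0,0.05,0.15,0,1,0.06,-0.7,0,0,0.08,0,1,0,0,0,0,0,0,1,0,0,1,0,0,0,1,0,0,1,0,0,0,1,0,0,0,0,0,0]'

```text
clock: 9.45
position: [438.3, 224.9, 125.7]
tcp_rot: [[0.992, -0.128, 0.004], [-0.128, -0.992, -0.001], [0.004, 0.001, -1.0]]
force: [-0.1, -0.0, -0.6]
gripper_width: 16.9
```

Call:
jog_arm --series '[1,-0.1,-0.2,0.3,0,-0.02,0,1,0,0,0.25,0,0,0,1,0,0,0.1,0,0,0]'

```text
clock: 9.75
position: [438.0, 228.9, 113.3]
tcp_rot: [[0.992, -0.13, 0.004], [-0.13, -0.992, -0.0], [0.004, -0.0, -1.0]]
force: [-0.9, -0.9, 0.2]
gripper_width: 16.7
```

Call:
jog_arm --series '[1,0,0,0.25,0,0,0,1,0,0,0.2,0,0,0,1,0,0,0,0,0,0,0,0,0,0,0,0,0,0,0,0,0,0,0,0,0,0,0,0,0,0,0,0,0,0,-0.3,0,0,0,0,0,0,-1,0,0,0,0,0,0,-1,0,0,0,0,0,0,-1,0,0,0]'

```text
clock: 10.75
position: [436.8, 228.6, 171.5]
tcp_rot: [[0.992, -0.13, 0.0], [-0.13, -0.992, -0.001], [0.0, 0.001, -1.0]]
force: [-0.2, 0.3, -0.4]
gripper_width: 43.1
```

Call:
jog_arm --series '[0,0.18,0.95,-0.2,0,0,0,0,0.18,0.95,-0.2,0,0,0,0,0.18,0.95,0,0,0,0,0,0.18,0.95,0,0,0,0,0,0.18,0.95,0,0,0,0,0,0.18,0.95,0,0,0,0,0,0.18,0.95,0,0,0,0,0,0.18,0.95,0,0,0,0,0,0.18,0.95,0,0,0,0,0,0.18,0.95,0,0,0,0,0,0.18,0.95,0,0,0,0,0,0,0,0,0,0,0]'

```text
clock: 11.95
position: [454.5, 9.5, 190.9]
tcp_rot: [[0.992, -0.126, 0.022], [-0.126, -0.992, -0.0], [0.021, -0.003, -1.0]]
force: [-0.7, -0.0, 1.0]
gripper_width: 43.7
```

```bash
cat >> h.py <<'E'
def proj(g,P):
    M=g['camera_from_world'];q=M[:3,:3]@P+M[:3,3];s=q[:2]/q[2];s=s*(1+g['k1']*(s@s));K=g['intrinsics'];return K[:2,:2]@s+K[:2,2]
Rs=np.array([[.993,.12],[-.12,.993]]);cs=np.array([507.9,255.3])
def hts(g,A,B,z,tol=15):
    hs=[]
    for a in A:
        for b in B:
            u=proj(g,np.array([*(cs+Rs@[a,b]),z]));q=at(g,*u)[2]
            if abs(q-z)<tol:hs.append(q)
    return len(hs),np.round(np.median(hs),2),np.round(np.std(hs),1)
E
python3 - <<'E'
from h import *
st()
g0=load('scene');g=grab('scene');t0=np.load('last_top.npz');t=grab('top')
import os
for n,x in(('scene before',g0),('scene after',g),('top after',t)):
    print(n,'pan',hts(x,np.arange(-115,-25,3),np.arange(-58,60,3),95),'colTop',hts(x,np.arange(-10,11,2),np.arange(86,101,2),145),'counter',hts(x,np.arange(-200,-140,5),np.arange(-60,60,5),0))
p=g['pixels']
cv2.imwrite('pics/s2.png',np.hstack([cv2.resize(q[b:b+h,a:a+w,::-1],(400,400),interpolation=cv2.INTER_CUBIC) for q,a,b,w,h in((p,350,110,100,100),(p,415,130,40,40))]))
E
```

```text
11.95 [454.5   9.5 190.9] [[0.992, -0.126, 0.022], [-0.126, -0.992, -0.0], [0.021, -0.003, -1.0]] [-0.7 -0.   1. ] 43.664904449345606 [-13.1  19.6 108.7   0.4  50.6  83.9]
scene before pan (1134, np.float64(99.61), np.float64(1.9)) colTop (88, np.float64(144.78), np.float64(1.1)) counter (167, np.float64(1.06), np.float64(1.7))
scene after pan (1129, np.float64(89.66), np.float64(3.0)) colTop (88, np.float64(144.43), np.float64(1.1)) counter (142, np.float64(1.54), np.float64(1.4))
top after pan (1163, np.float64(88.83), np.float64(3.0)) colTop (88, np.float64(144.06), np.float64(2.1)) counter (282, np.float64(-1.65), np.float64(3.8))
```

View pics/s2.png

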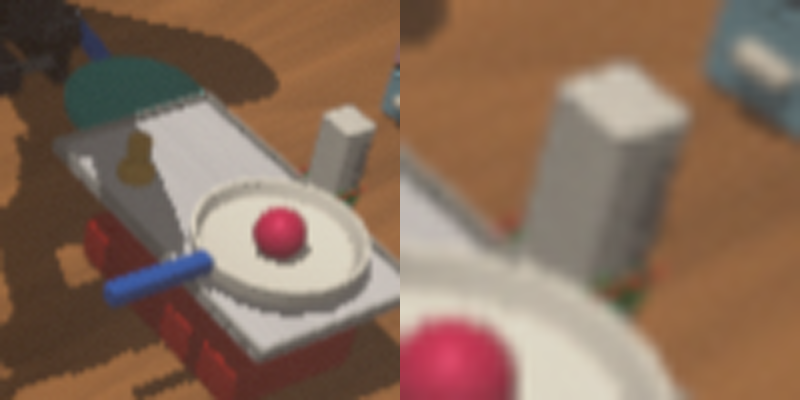

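Call:
jog_arm --series '[-0.3,0.14,0.88,0,0,-0.1,0,-0.3,0.14,0.88,0,0,-0.1,0,-0.3,0.14,0.88,0,0,0,0,-0.3,0.14,0.88,0,0,0,0,-0.3,0.14,0.88,0,0,0,0,-0.3,0.14,0.88,0,0,0,0,-0.3,0.14,0.88,0,0,0,0,-0.3,0.14,0.88,0,0,0,0,-0.3,0,0,1,0,0,0,-0.3,0,0,1,0,0,0,-0.3,0,0,1,0,0,0,-0.3,0,0,0,0,0,0]'

```text
clock: 13.25
position: [459.9, -123.5, 131.0]
tcp_rot: [[0.994, -0.11, 0.002], [-0.11, -0.994, 0.006], [0.001, -0.006, -1.0]]
force: [-0.7, 1.2, 0.0]
gripper_width: 56.8
```

```bash
python3 - <<'E'
from h import *
o=st();g=grab('wrist');p=g['pixels'];d=g['depth']
# brass knob-top pixels by height
pts=[(u,v,at(g,u,v)) for v in range(0,260) for u in range(180,460) if 28<at(g,u,v)[2]<38]
a=np.array([q for *_,q in pts]);m=np.hypot(a[:,0]-459,a[:,1]+133)<30;print(m.sum(),a[m].mean(0),a[m].min(0),a[m].max(0))
E
```

```text
13.25 [ 459.9 -123.5  131. ] [[0.994, -0.11, 0.002], [-0.11, -0.994, 0.006], [0.001, -0.006, -1.0]] [-0.7  1.2  0. ] 56.78448109175633 [-28.8  27.4 108.2   0.5  44.5  67.2]
262 [ 458.40604349 -135.07004639   33.72807987] [ 449.0778657  -143.44634791   28.07223356] [ 466.44419952 -126.25793179   36.02384645]
```

Call:
jog_arm --series '[-0.3,0,0.53,0,-0.05,0,0,-0.3,0,0,0,0,0,0,-0.3,0,0,1,0,0,0,-0.3,0,0,1,0,0,0,-0.3,0,0,1,0,0,0,-0.3,0,0,0.8,0,0,0,-0.3,0,0,0,0,0,0]'

```text
clock: 14.0
position: [466.8, -138.2, 61.2]
tcp_rot: [[0.994, -0.108, 0.019], [-0.108, -0.994, -0.009], [0.02, 0.007, -1.0]]
force: [0.2, 0.3, 0.6]
gripper_width: 56.6
```

Call:
jog_arm --series '[-0.3,-0.4,-0.17,0,0.07,-0.18,0,-0.3,0,0,0,0,0,0,-0.3,0,0,0.6,0,0,0,-0.3,0,0,0.6,0,0,0,-0.3,0,0,0,0,0,0]'

```text
clock: 14.5
position: [461.5, -135.3, 39.8]
tcp_rot: [[0.994, -0.109, 0.007], [-0.109, -0.994, -0.003], [0.008, 0.003, -1.0]]
force: [-0.8, 0.0, 0.3]
gripper_width: 56.8
```

Call:
jog_arm --series '[-0.3,-0.13,-0.05,0.4,0.02,-0.08,0,-0.3,0,0,0.6,0,0,0,-0.3,0,0,0.5,0,0,0,-0.3,0,0,0,0,0,0]'

```text
clock: 14.9
position: [459.4, -134.2, 7.8]
tcp_rot: [[0.994, -0.108, -0.0], [-0.108, -0.994, -0.001], [-0.0, 0.001, -1.0]]
force: [-0.8, -0.6, 0.3]
gripper_width: 56.6
```

Call:
jog_arm --series '[1,0,0,-0.1,0,0,0,1,0,0,0,0,0,0,1,0,0,0,0,0,0,1,0,0,0,0,0,0,1,0,0,0,0,0,0,1,0,0,0,0,0,0]'

```text
clock: 15.5
position: [459.7, -134.4, 10.2]
tcp_rot: [[0.994, -0.108, 0.001], [-0.108, -0.994, -0.001], [0.001, 0.001, -1.0]]
force: [0.2, 0.6, -0.4]
gripper_width: 17.1
```

Call:
jog_arm --series '[1,0,0,-0.5,0,0,0,1,0,0,-1,0,0,0,1,0,0,-1,0,0,0,1,0,0,-1,0,0,0,1,0,0,-1,0,0,0,1,0,0,-1,0,0,0,1,0,0,-1,0,0,0,1,0,0,-1,0,0,0,1,0,0,-1,0,0,0,1,0,0,-0.3,0,0,0,1,0,0,0,0,0,0]'

```text
clock: 16.6
position: [457.3, -132.6, 198.5]
tcp_rot: [[0.994, -0.108, 0.001], [-0.108, -0.994, -0.002], [0.001, 0.001, -1.0]]
force: [-0.2, -0.3, -0.3]
gripper_width: 16.9
```

Call:
jog_arm --series '[1,-0.12,-0.92,0,0,0,0.06,1,-0.12,-0.92,0,0,0,0,1,-0.12,-0.92,0,0,0,0,1,-0.12,-0.92,0,0,0,0,1,-0.12,-0.92,0,0,0,0,1,-0.12,-0.92,0,0,0,0,1,-0.12,-0.92,0,0,0,0,1,-0.12,-0.92,0,0,0,0,1,-0.12,-0.92,0,0,0,0,1,-0.12,-0.92,0,0,0,0,1,-0.12,-0.92,0,0,0,0,1,-0.12,-0.92,0,0,0,0]'

```text
clock: 17.8
position: [444.7, 97.8, 187.3]
tcp_rot: [[0.992, -0.121, -0.023], [-0.121, -0.993, 0.003], [-0.024, -0.0, -1.0]]
force: [-0.3, -0.0, -0.9]
gripper_width: 17.0
```

Call:
jog_arm --series '[1,-0.13,-0.92,0,0,0,0,1,-0.13,-0.92,0,0,0,0,1,-0.13,-0.92,0,0,0,0,1,-0.13,-0.92,0,0,0,0,1,-0.13,-0.92,0,0,0,0,1,-0.13,-0.92,0,0,0,0,1,-0.13,-0.92,0,0,0,0,1,-0.13,-0.92,0,0,0,0,1,-0.13,-0.92,0,0,0,0,1,-0.13,-0.92,0,0,0,0,1,-0.13,-0.92,0,0,0,0,1,0,0,0,0,0,0]'

```text
clock: 19.0
position: [428.8, 309.8, 173.0]
tcp_rot: [[0.991, -0.119, -0.054], [-0.12, -0.993, -0.004], [-0.053, 0.01, -0.999]]
force: [-0.7, 0.2, -0.9]
gripper_width: 17.1
```

Call:
jog_arm --series '[1,0.45,0.25,0,0.06,0.25,0,1,0.4,0.2,0,0.03,0.22,0,1,0,0,0,0,0,0,1,0,0,0,0,0,0]'

```text
clock: 19.4
position: [442.3, 296.1, 169.0]
tcp_rot: [[0.993, -0.119, -0.009], [-0.119, -0.993, -0.005], [-0.009, 0.006, -1.0]]
force: [0.9, 0.1, -1.1]
gripper_width: 16.9
```

Call:
jog_arm --series '[1,0.08,-0.1,0.9,0.05,0.08,0,1,0,0,0.9,0,0,0,1,0,0,0.6,0,0,0,1,0,0,0,0,0,0]'

```text
clock: 19.8
position: [444.7, 296.8, 120.1]
tcp_rot: [[0.993, -0.121, 0.0], [-0.121, -0.993, 0.0], [0.0, -0.0, -1.0]]
force: [0.1, 0.2, -0.4]
gripper_width: 17.3
```

Call:
jog_arm --series '[1,0,0,0.5,0,0,0,1,0,0,0.4,0,0,0,1,0,0,0.3,0,0,0,1,0,0,0.15,0,0,0,1,0,0,0,0,0,0]'

```text
clock: 20.3
position: [446.1, 297.3, 92.2]
tcp_rot: [[0.993, -0.121, 0.003], [-0.121, -0.993, 0.001], [0.003, -0.002, -1.0]]
force: [0.0, -0.3, 0.4]
gripper_width: 16.9
```

Call:
jog_arm --series '[0.3,0,0,0,0,0,0,0.3,0,0,0,0,0,0,0.3,0,0,0,0,0,0,0.3,0,0,-0.3,0,0,0,0.3,0,0,-1,0,0,0,0.3,0,0,-1,0,0,0,0.3,0,0,-1,0,0,0,0.3,0,0,-1,0,0,0,0.3,0,0,-1,0,0,0,0.3,0,0,-1,0,0,0,0.3,0,0,0,0,0,0]'

```text
clock: 21.4
position: [446.1, 297.5, 227.4]
tcp_rot: [[0.993, -0.121, 0.007], [-0.121, -0.993, 0.003], [0.007, -0.004, -1.0]]
force: [0.3, 0.2, -0.2]
gripper_width: 30.7
```

Call:
jog_arm --series '[0,0.73,0.9,0,0,0,0,0,0.73,0.9,0,0,0,0,0,0.73,0.9,0,0,0,0,0,0.73,0.9,0,0,0,0,0,0.73,0.9,0,0,0,0,0,0.73,0.9,0,0,0,0,0,0.73,0.9,0,0,0,0,0,0.73,0.9,0,0,0,0,0,0,0,0,0,0,-0.5,0,0,0,0,0,-1,-0.5,0,0,0,0,0,-1,-0.5,0,0,0,0,0,-1]'

```text
$.series: bad value
```

Call:
jog_arm --series '[-0.5,0,0,0,0,0,-1,-0.5,0,0,0,0,0,-1,-0.5,0,0,0,0,0,-1,-0.5,0,0,0,0,0,-1,-0.5,0,0,0,0,0,-1,-0.5,0,0,0,0,0,-1,-0.5,0,0,0,0,0,-1,-0.5,0,0,0,0,0,-1,-0.5,0,0,0,0,0,-1,-0.5,0,0,0,0,0,-1,-0.5,0,0,0,0,0,-1,-0.5,0,0,0,0,0,0]'

```text
clock: 22.6
position: [439.4, 294.7, 219.2]
tcp_rot: [[0.473, 0.881, -0.005], [0.881, -0.473, -0.002], [-0.004, -0.004, -1.0]]
force: [-0.3, 0.1, -0.1]
gripper_width: 65.2
```

```bash
python3 - <<'E'
from h import *
st()
g=grab('scene');t=grab('top');w=grab('wrist')
for n,x in(('scene',g),('top',t),('wrist',w)):
    try: print(n,'pan',hts(x,np.arange(-115,-25,3),np.arange(-58,60,3),82),'colTop',hts(x,np.arange(-10,11,2),np.arange(86,101,2),145))
    except Exception as e: print(n,e)
p=g['pixels'];q=w['pixels']
cv2.imwrite('pics/s3.png',np.hstack([cv2.resize(p[105:225,350:470,::-1],(400,400),interpolation=cv2.INTER_CUBIC),cv2.resize(q[:,:,::-1],(400,250)).repeat(1,0) if 0 else cv2.copyMakeBorder(cv2.resize(q[:,:,::-1],(400,250)),0,150,0,0,cv2.BORDER_CONSTANT)]))
E
```

```text
22.6 [439.4 294.7 219.2] [[0.473, 0.881, -0.005], [0.881, -0.473, -0.002], [-0.004, -0.004, -1.0]] [-0.3  0.1 -0.1] 65.1812121913131 [21.7 23.2 95.8  0.  61.3 50. ]
scene pan (1067, np.float64(80.36), np.float64(3.7)) colTop (88, np.float64(144.42), np.float64(1.3))
top pan (1032, np.float64(78.83), np.float64(3.4)) colTop (6, np.float64(144.87), np.float64(3.2))
wrist pan (1075, np.float64(80.58), np.float64(2.5)) colTop (88, np.float64(145.38), np.float64(0.8))
```

View pics/s3.png

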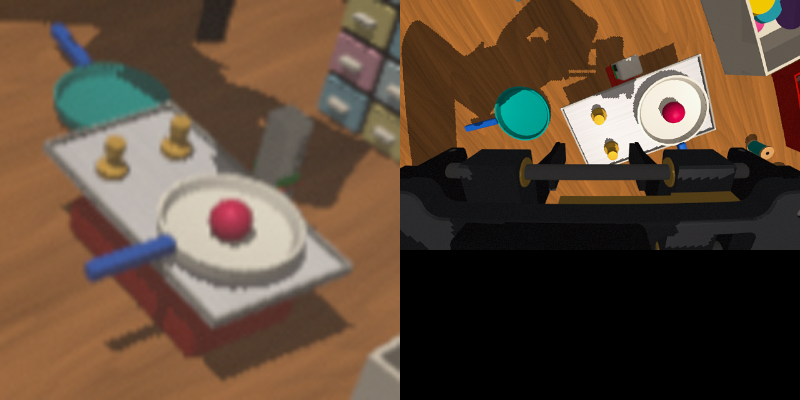

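Call:
jog_arm --series '[-0.3,0,0,0,0,0,-0.88,-0.3,0,0,0,0,0,-0.88,-0.3,0,0,0,0,0,-0.88,-0.3,0,0,0,0,0,-0.88,-0.3,-0.8,0.75,0,0,0,0,-0.3,-0.8,0.75,0,0,0,0,-0.3,-0.8,0.75,0,0,0,0,-0.3,-0.8,0.75,0,0,0,0,-0.3,-0.8,0.75,0,0,0,0,-0.3,-0.8,0.75,0,0,0,0,-0.3,-0.8,0.75,0,0,0,0,-0.3,0,0,0,0,0,0]'

```text
clock: 23.95
position: [533.3, 167.0, 217.9]
tcp_rot: [[0.127, 0.992, -0.004], [0.992, -0.127, -0.001], [-0.002, -0.004, -1.0]]
force: [-0.4, 0.2, 0.0]
gripper_width: 56.5
```

```bash
python3 - <<'E'
from h import *
st();g=grab('wrist');p=g['pixels'][:,:,::-1]
m=cv2.inRange(cv2.cvtColor(p,cv2.COLOR_BGR2HSV),(100,120,60),(125,255,255))
P=[]
for v,u in zip(*np.nonzero(m)):
    q=at(g,u,v)
    if 85<q[2]<135 and 500<q[0]<590: P.append(q)
P=np.array(P);t=P[P[:,2]>np.percentile(P[:,2],60)-4];print(len(P),np.percentile(P[:,2],[10,50,90]),t.min(0),t.max(0))
c=t.mean(0);u,s,vt=np.linalg.svd(t[:,:2]-c[:2]);print(c,np.degrees(np.arctan2(vt[0,1],vt[0,0])))
g=grab('scene')
print(hts(g,np.arange(-115,-25,3),np.arange(-58,60,3),82),hts(g,np.arange(-10,11,2),np.arange(86,101,2),145))
E
```

```text
23.95 [533.3 167.  217.9] [[0.127, 0.992, -0.004], [0.992, -0.127, -0.001], [-0.002, -0.004, -1.0]] [-0.4  0.2  0. ] 56.463170253014155 [ 6.  25.5 91.8 -0.1 62.9 13.3]
923 [107.83470481 109.22830781 110.10386146] [533.29050807 111.24529685 105.55783575] [555.22506627 189.93085141 111.4514189 ]
[544.24021271 152.78127721 109.1361778 ] -97.86059057778954
(1010, np.float64(80.13), np.float64(3.3)) (86, np.float64(144.26), np.float64(1.4))
```

Call:
jog_arm --series '[-0.3,-0.52,0.33,0,0,0,0,-0.3,-0.52,0.33,0,0,0,0,-0.3,0,0,0,0,0,0,-0.3,0,0,1,0,0,0,-0.3,0,0,1,0,0,0,-0.3,0,0,1,0,0,0,-0.3,0,0,1,0,0,0,-0.3,0,0,0,0,0,0]'

```text
clock: 24.85
position: [541.0, 147.4, 136.8]
tcp_rot: [[0.124, 0.992, -0.004], [0.992, -0.124, 0.001], [0.001, -0.004, -1.0]]
force: [-1.1, 0.3, -0.1]
gripper_width: 56.2
```

Call:
jog_arm --series '[-0.3,-0.13,0.16,0,-0.04,0,0,-0.3,0,0,0,0,0,0,-0.3,0,0,0.9,0,0,0,-0.3,0,0,0.9,0,0,0,-0.3,0,0,0.7,0,0,0,-0.3,0,0,0,0,0,0]'

```text
clock: 25.45
position: [549.7, 144.9, 92.2]
tcp_rot: [[0.124, 0.992, 0.014], [0.992, -0.124, 0.002], [0.003, 0.014, -1.0]]
force: [-1.6, 0.2, -0.1]
gripper_width: 56.5
```

```bash
python3 - <<'E'
from h import *
st();g=grab('wrist');p=g['pixels'][:,:,::-1]
m=cv2.inRange(cv2.cvtColor(p,cv2.COLOR_BGR2HSV),(100,120,60),(125,255,255))
P=np.array([q for v,u in zip(*np.nonzero(m)) for q in [at(g,u,v)] if 85<q[2]<135 and 500<q[0]<590])
t=P[P[:,2]>np.median(P[:,2])-3];print(len(P),np.percentile(P[:,2],[10,50,90]),t.mean(0),t.min(0),t.max(0))
cv2.imwrite('pics/w4.png',p)
E
```

```text
25.45 [549.7 144.9  92.2] [[0.124, 0.992, 0.014], [0.992, -0.124, 0.002], [0.003, 0.014, -1.0]] [-1.6  0.2 -0.1] 56.52417857166118 [ 3.5 36.1 97.2  0.1 45.9 10.5]
2197 [108.17130946 109.17745225 110.02833304] [545.47214676 160.79180947 109.13341855] [533.3188685  111.46483449 106.25862219] [555.54857395 190.63427187 111.44397081]
```

View pics/w4.png

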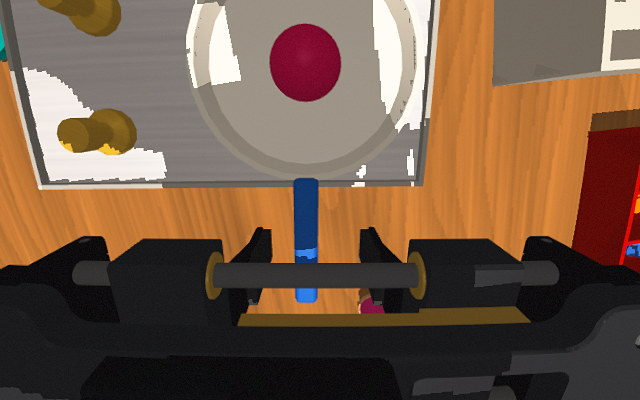

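Handle lies at columns 294-318 between the fingers, offset about 6 mm from their centre. I'll centre on it and remove the tilt.

Call:
jog_arm --series '[-0.3,0,-0.3,0,0.13,-0.02,0,-0.3,0,0,0,0,0,0,-0.3,0,0,0.4,0,0,0,-0.3,0,0,0,0,0,0]'

```text
clock: 25.9
position: [546.6, 146.1, 88.5]
tcp_rot: [[0.123, 0.992, 0.008], [0.992, -0.123, 0.002], [0.003, 0.008, -1.0]]
force: [0.0, -0.3, 0.9]
gripper_width: 56.6
```

Call:
jog_arm --series '[-0.3,-0.07,-0.15,0.2,0.08,-0.02,0,-0.3,0,0,0,0,0,0,-0.3,0,0,0,0,0,0]'

```text
clock: 26.2
position: [543.4, 145.0, 84.1]
tcp_rot: [[0.123, 0.992, -0.001], [0.992, -0.123, 0.001], [0.001, -0.001, -1.0]]
force: [0.4, -0.7, -0.3]
gripper_width: 56.6
```

Aligned. I'll close at 40 N.

Call:
jog_arm --series '[0.3,0,0,0,0,0,0,0.3,0,0,0,0,0,0,0.3,0,0,0,0,0,0,1,0,0,0,0,0,0,1,0,0,0,0,0,0,1,0,0,0,0,0,0,1,0,0,0,0,0,0,1,0,0,0,0,0,0,1,0,0,0,0,0,0]' --grip_force 45

```text
clock: 27.1
position: [543.8, 145.0, 84.3]
tcp_rot: [[0.124, 0.992, 0.0], [0.992, -0.124, 0.001], [0.001, -0.0, -1.0]]
force: [-0.1, 0.8, -0.2]
gripper_width: 13.6
```

Call:
jog_arm --series '[1,0,0,-0.1,0,0,0,1,0,0,-0.2,0,0,0,1,0,0,-0.25,0,0,0,1,0,0,-0.25,0,0,0,1,0,0,-0.25,0,0,0,1,0,0,-0.25,0,0,0,1,0,0,-0.25,0,0,0,1,0,0,-0.25,0,0,0,1,0,0,-0.25,0,0,0,1,0,0,-0.2,0,0,0,1,0,0,-0.1,0,0,0,1,0,0,0,0,0,0]'

```text
clock: 28.3
position: [542.6, 144.6, 135.2]
tcp_rot: [[0.123, 0.992, -0.002], [0.992, -0.123, -0.0], [-0.0, -0.002, -1.0]]
force: [-0.7, -0.4, -3.1]
gripper_width: 13.9
```

```bash
cat >> h.py <<'E'
def handle(g):
    p=g['pixels'][:,:,::-1]
    m=cv2.inRange(cv2.cvtColor(p,cv2.COLOR_BGR2HSV),(100,120,40),(125,255,255))
    o=arm.observe();R=np.array(o['tcp_rot']);T=np.array(o['position'])
    P=np.array([at(g,u,v) for v,u in zip(*np.nonzero(m[:260]))])
    L=(P-T)@R;k=(abs(L[:,1])<12)&(L[:,0]>5)&(L[:,0]<60)&(abs(L[:,2]+26)<12);L=L[k]
    a=np.polyfit(L[:,0],L[:,2],1);b=np.polyfit(L[:,0],L[:,1],1);print('handle n',len(L),'drop slope',a[0].round(3),'top z',a[1].round(1),'yaw slope',b[0].round(3),b[1].round(1))
def bead(g):
    p=g['pixels'][:,:,::-1];h=cv2.cvtColor(p,cv2.COLOR_BGR2HSV)
    m=cv2.inRange(h,(165,170,60),(180,255,255))|cv2.inRange(h,(0,255,255),(0,255,255))
    n,l,s,c=cv2.connectedComponentsWithStats(m);o=arm.observe();R=np.array(o['tcp_rot']);T=np.array(o['position'])
    for i in range(1,n):
        if s[i,4]>300:
            L=(at(g,*c[i])-T)@R;d=ray(g,*c[i])
            q=at(g,*c[i]);cam=-g['camera_from_world'][:3,:3].T@g['camera_from_world'][:3,3];q=q+18*(q-cam)/np.linalg.norm(q-cam)
            print('bead px',c[i].round(0),s[i,4],'tool xyz',((q-T)@R).round(1),'expect [105 0 -21]')
E
python3 - <<'E'
from h import *
st();g=grab('wrist');handle(g);bead(g)
E
```

```text
28.3 [542.6 144.6 135.2] [[0.123, 0.992, -0.002], [0.992, -0.123, -0.0], [-0.0, -0.002, -1.0]] [-0.7 -0.4 -3.1] 13.862533287792834 [ 3.5 32.2 95.9 -0.  52.1 10.6]
handle n 1831 drop slope 0.019 top z -25.2 yaw slope 0.001 -0.4
bead px [316.  58.] 4816 tool xyz [ 1.048e+02  1.000e-01 -1.910e+01] expect [105 0 -21]
```

Call:
jog_arm --series '[1,0,0,-0.15,0,0,0,1,-0.1,0,-0.25,0,0,0,1,-0.2,0,-0.25,0,0,0,1,-0.3,0,-0.15,0,0,0,1,-0.4,0,0,0,0,0,1,-0.45,0,0,0,0,0,1,-0.45,0,0,0,0,0,1,-0.45,0,0,0,0,0,1,-0.45,0,0,0,0,0,1,-0.45,0,0,0,0,0,1,-0.45,0,0,0,0,0,1,-0.45,0,0,0,0,0]'

```text
clock: 29.55
position: [530.8, 54.7, 151.7]
tcp_rot: [[0.123, 0.992, -0.004], [0.992, -0.123, -0.001], [-0.001, -0.004, -1.0]]
force: [0.6, -0.1, -1.7]
gripper_width: 13.5
```

Call:
jog_arm --series '[1,-0.45,0,0,0,0,0,1,-0.45,0,0,0,0,0,1,-0.45,0,0,0,0,0,1,-0.45,0,0,0,0,0,1,-0.45,0,0,0,0,0,1,-0.45,0,0,0,0,0,1,-0.45,0,0,0,0,0,1,-0.45,0,0,0,0,0,1,-0.45,0,0,0,0,0,1,-0.45,0,0,0,0,0,1,-0.45,0,0,0,0,0,1,-0.45,0,0,0,0,0]'

```text
clock: 30.75
position: [516.6, -62.3, 152.0]
tcp_rot: [[0.123, 0.992, -0.003], [0.992, -0.123, -0.001], [-0.001, -0.003, -1.0]]
force: [-0.1, -0.5, -2.2]
gripper_width: 13.7
```

Call:
jog_arm --series '[1,-0.45,0.06,0,0,0,0,1,-0.45,0.06,0,0,0,0,1,-0.45,0.06,0,0,0,0,1,-0.45,0.06,0,0,0,0,1,-0.45,0.06,0,0,0,0,1,-0.45,0.06,0,0,0,0,1,-0.45,0.04,0,0,0,0,1,-0.4,0,0,0,0,0,1,-0.3,0,0,0,0,0,1,-0.2,0,0,0,0,0,1,-0.1,0,0,0,0,0,1,0,0,0,0,0,0]'

```text
clock: 31.95
position: [514.4, -154.7, 152.1]
tcp_rot: [[0.124, 0.992, -0.002], [0.992, -0.124, -0.001], [-0.002, -0.002, -1.0]]
force: [-0.6, 0.2, -2.1]
gripper_width: 13.6
```

```bash
python3 - <<'E'
from h import *
st();g=grab('wrist');handle(g);bead(g)
E
```

```text
31.95 [ 514.4 -154.7  152.1] [[0.124, 0.992, -0.002], [0.992, -0.124, -0.001], [-0.002, -0.002, -1.0]] [-0.6  0.2 -2.1] 13.586663326620862 [-28.6  29.1  98.6  -0.2  52.3 -21.3]
handle n 1821 drop slope 0.018 top z -25.1 yaw slope -0.002 -0.3
bead px [316.  58.] 4816 tool xyz [104.5   0.  -19.7] expect [105 0 -21]
```

Call:
jog_arm --series '[1,0,0,0,0,0,0.1,1,0,0,0,0,0,0.2,1,0,0,0,0,0,0.3,1,0,0,0,0,0,0.4,1,0,0,0,0,0,0.5,1,0,0,0,0,0,0.5,1,0,0,0,0,0,0.5,1,0,0,0,0,0,0.5,1,0,0,0,0,0,0.5,1,0,0,0,0,0,0.5,1,0,0,0,0,0,0.5,1,0,0,0,0,0,0.5]'

```text
clock: 33.2
position: [513.4, -149.9, 151.9]
tcp_rot: [[0.625, 0.781, -0.005], [0.781, -0.625, 0.001], [-0.002, -0.005, -1.0]]
force: [0.6, -0.1, -1.6]
gripper_width: 13.4
```

Call:
jog_arm --series '[1,0,0,0,0,0,0.5,1,0,0,0,0,0,0.5,1,0,0,0,0,0,0.5,1,0,0,0,0,0,0.5,1,0,0,0,0,0,0.5,1,0,0,0,0,0,0.5,1,0,0,0,0,0,0.5,1,0,0,0,0,0,0.5,1,0,0,0,0,0,0.5,1,0,0,0,0,0,0.5,1,0,0,0,0,0,0.5,1,0,0,0,0,0,0.5]'

```text
clock: 34.4
position: [510.6, -144.0, 151.1]
tcp_rot: [[0.972, 0.233, -0.014], [0.233, -0.972, 0.007], [-0.012, -0.01, -1.0]]
force: [0.2, -1.1, -1.2]
gripper_width: 13.5
```

Call:
jog_arm --series '[1,0,0,0,0,0,0.5,1,0,0,0,0,0,0.5,1,0,0,0,0,0,0.5,1,0,0,0,0,0,0.4,1,0,0,0,0,0,0.3,1,0,0,0,0,0,0.2,1,0,0,0,0,0,0.1,1,0,0,0,-0.03,0.05,0,1,0,0,0,-0.03,0.05,0,1,0,0,0,0,0,0]'

```text
clock: 35.4
position: [508.2, -139.7, 150.3]
tcp_rot: [[0.999, -0.042, -0.01], [-0.042, -0.999, 0.005], [-0.01, -0.005, -1.0]]
force: [0.3, -0.1, -1.7]
gripper_width: 13.8
```

```bash
python3 - <<'E'
from h import *
st();g=grab('wrist');handle(g);bead(g)
E
```

```text
35.4 [ 508.2 -139.7  150.3] [[0.999, -0.042, -0.01], [-0.042, -0.999, 0.005], [-0.01, -0.005, -1.0]] [ 0.3 -0.1 -1.7] 13.836272101402638 [-27.5  28.8  99.7   0.   52.   64.9]
handle n 1843 drop slope 0.017 top z -24.9 yaw slope 0.003 0.4
bead px [316.  58.] 4809 tool xyz [105.    0.8 -18.4] expect [105 0 -21]
bead px [171. 111.] 383 tool xyz [  84.3 -154.1  142.7] expect [105 0 -21]
```

Call:
jog_arm --series '[1,0.03,0.05,0.1,-0.01,0.03,0,1,0.05,0.06,0.2,-0.01,0.04,0,1,0.05,0.06,0.2,-0.01,0.04,0,1,0.05,0.06,0.2,-0.01,0.04,0,1,0.05,0.06,0.2,0,0.04,0,1,0.05,0.05,0.2,0,0.03,0,1,0.03,0.02,0.2,0,0,0,1,0,0,0.15,0,0,0,1,0,0,0.05,0,0,0,1,0,0,0,0,0,0,1,0,0,0,0,0,0,1,0,0,0,0,0,0]'

```text
clock: 36.65
position: [514.9, -148.0, 117.1]
tcp_rot: [[0.999, -0.042, 0.015], [-0.042, -0.999, 0.0], [0.015, -0.001, -1.0]]
force: [-0.0, -0.0, -2.0]
gripper_width: 13.2
```

```bash
python3 - <<'E'
from h import *
o=st();print(np.round(o['qvel'],2));g=grab('wrist');handle(g);bead(g)
s=grab('scene');t=grab('top')
for x in(s,t,g):
    try: print('pan',hts(x,np.arange(-115,-25,3),np.arange(-58,60,3),107))
    except Exception: pass
cv2.imwrite('pics/end.png',np.hstack([cv2.resize(s['pixels'][:,:,::-1],(400,250)),cv2.resize(t['pixels'][:,:,::-1],(400,250))]))
E
```

```text
36.65 [ 514.9 -148.   117.1] [[0.999, -0.042, 0.015], [-0.042, -0.999, 0.0], [0.015, -0.001, -1.0]] [-0. -0. -2.] 13.246837736315836 [-28.2  31.9 101.1   0.5  46.3  63.8]
[ 0.1  -0.12 -0.01  0.01 -0.03  0.01]
handle n 1852 drop slope 0.02 top z -24.9 yaw slope 0.007 0.4
bead px [316.  58.] 4808 tool xyz [104.9   0.9 -19.4] expect [105 0 -21]
bead px [145. 121.] 583 tool xyz [  74.3 -161.9  106.3] expect [105 0 -21]
pan (1080, np.float64(106.96), np.float64(3.5))
pan (1069, np.float64(105.89), np.float64(3.5))
pan (0, np.float64(nan), np.float64(nan))
  return _methods._mean(a, axis=axis, dtype=dtype,
  ret = ret.dtype.type(ret / rcount)
  ret = _var(a, axis=axis, dtype=dtype, out=out, ddof=ddof,
  arrmean = um.true_divide(arrmean, div, out=arrmean,
  ret = ret.dtype.type(ret / rcount)
```

View pics/end.png

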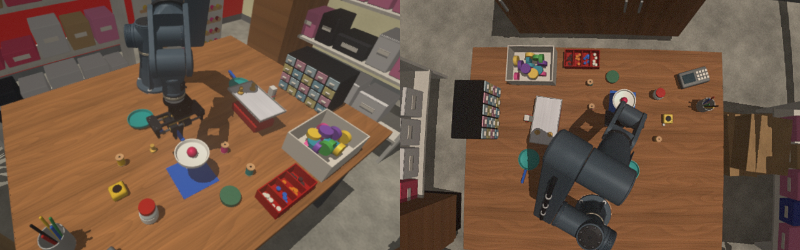

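The dish is held over the mat at about (620,-152) and level, the bead is central, both weights are on the pan, and the bystanders are in place. Handing in.

```bash
python3 -c "
from station import arm
print(arm.hand_in())"
```

```text
the job is handed in; nothing more can be done
None
```

I weighed the bead with two brass weights and handed the job in at about 37 s, with the dish held still over the blue mat. All my last checks agreed with the task, but the hand-in reported no verdict.

- **Weighing:** With one weight, the pan deflection measured about 10 mm, only just inside the green band, so I added a second. With two it measured about 19.5–20 mm (top camera alone about 21 mm). The band is 9.5–23.5 mm. The pan stayed there for well over a second with nothing touching the scale.
- **Dish:** I lifted it by the handle with 45 N and turned it about 85°, so the handle points back towards the robot. The handle is about 2.4° off the world x axis and the mat is about 3° off. The dish's centre is within a few mm of the mat's middle and about 120 mm up. Tilt is about 0.005 rad.
- **Bead:** It lies within about 1 mm of the middle of the dish.
- **Pan after lifting:** The deflection is about -6 to -7 mm, against an allowed -21.5 to -2.5 mm, with both weights still on the pan.
- **Bystanders:** The last pictures show them where they stood at the start. I judged this by eye and did not measure it.

**Slip on the way:** one move call was refused because of a malformed row. The wrist then turned above the pan, well clear of it, instead of over the handle. It touched nothing, and I carried on from there.

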